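Space and press a tile in the setting jig

TASK

Of the two joints beside the red-brown tile that stands proud in the tile jig, only one is wide enough for the orange spacer: slide the spacer, standing on edge, down into that joint until it rests on the board about midway along the tile, and let go of it. Then press the red-brown tile down flush with its two marble neighbours against its sprung bed and finish while still holding it pressed flush with the fingers. Leave the other things on the bench where they lie.

Things in the scene. Friction and masses are not known exactly. Their poses are not given: they have to be found in the camera images.
- jig: Fixed tile-setting jig: plywood board 120 (x) x 310 (y) x 12 mm with low dark wooden strips at its far edge (top 22 mm above the table) and both ends (18 mm). Origin: underside of the board below the middle of the row of tiles, on the table; the row of three tiles runs along its y, its x points to the strip at the far edge, z up. The board's top is 12 mm above the origin.
- broad_tile: Fixed white marble tile, 90 (x) x 86 (y) x 14 mm, glued on the board at one end of the row, its centre 90 mm along the jig's +y or -y from the jig's origin (which end varies). Origin: centre of its underside; axes as the jig's. Top 26 mm above the table. The joint between it and the loose tile is only about 7 mm wide: too narrow.
- slim_tile: Fixed white marble tile, 90 (x) x 74 (y) x 14 mm, glued on the board at the other end of the row, its centre 90 mm from the jig's origin. Origin: centre of its underside; axes as the jig's. Top 26 mm above the table. The joint between it and the loose tile is about 13 mm wide: wide enough for the spacer. The joint's floor is the board.
- tile: Loose red-brown tile, 90 (x) x 80 (y) x 14 mm, about 0.25 kg, lying between the two marble tiles on a cork bed on a spring, in the middle of the jig. Origin: centre of its underside; axes as the jig's at first. At rest its underside is 18 mm and its top 32 mm above the table, 6 mm proud of its neighbours; it goes down 6 mm, against about 3 N at first and 7 N at the end, until it rests solidly on the board, flush. It springs up again when let go.
- spacer: Loose orange plastic bar standing on its long edge on the table: 60 (x) x 10 (y) x 38 mm high, lower long edges chamfered to 7 mm over the lowest 6 mm. Origin: centre of its underside; x along its length, z up. Take it across its 10 mm from above, by its upper 14 mm, so that the fingers stay above the proud tile when it stands in the joint; its top is then 50 mm above the table.
- sanding_block: Bystander, to be left alone: brown cork sanding block, box 58x95x26 mm. Origin: centre of its underside.
- pumice: Bystander, to be left alone: light grey pumice stone, 45x68x27 mm. Origin: centre of its underside.
- tape_roll: Bystander, to be left alone: roll of tape lying flat, 54 mm across, 19 mm high. Origin: centre of its underside.
- stone_disc: Bystander, to be left alone: grey stone disc with a hole, 60 mm across, 14 mm high. Origin: centre of its underside.
- marker: Bystander, to be left alone: grey and black marker pen lying down, 18x125x17 mm. Origin: centre of its underside.
Not all that is in view belongs to the job. There is more than one size of the spacer; the job needs the smallest.

How it is judged:
On the way:
1. the spacer stands in the wide joint on the board and is let go (x of spacer in the frame of jig between -0.015 and 0.015 m and z of spacer in the frame of jig between 0.009 and 0.0155 m and (y of spacer in the frame of slim_tile between 0.04 and 0.053 m or y of spacer in the frame of slim_tile between -0.053 and -0.04 m) and horizontal distance between tile and jig below 0.015 m and angle between spacer's own z axis and vertical below 0.2 rad and angle between the x axis of spacer and the x axis of jig, either way round below 0.15 rad and contact force between the fingers and spacer below 0.2 N and z of tile in the frame of jig above 0.0155 m), for 0.2 s.
At the end, for the whole second after the job is handed in: Spacer on edge, untouched, in the joint by the slimmer marble tile: underside within 3.5 mm of the board, lean under 0.2 rad, within 15 mm of the row's middle. Red-brown tile between its neighbours, flush within 1.5 mm, tilt under 0.03 rad, the fingers still pressing on it with over 2 N (x of spacer in the frame of jig between -0.015 and 0.015 m and z of spacer in the frame of jig between 0.009 and 0.0155 m and (y of spacer in the frame of slim_tile between 0.04 and 0.053 m or y of spacer in the frame of slim_tile between -0.053 and -0.04 m) and horizontal distance between tile and jig below 0.015 m and angle between spacer's own z axis and vertical below 0.2 rad and angle between the x axis of spacer and the x axis of jig, either way round below 0.15 rad and contact force between the fingers and spacer below 0.2 N and z of tile in the frame of jig between 0.0105 and 0.0135 m and angle between tile's own z axis and vertical below 0.03 rad and contact force between the fingers and tile above 2 N); the arm keeps its last pose, push and grip.
It fails at once if the sanding block is moved by more than 30 mm (distance of sanding_block from where it was at the start of the episode above 0.03 m).
It fails at once if the pumice is moved by more than 30 mm (distance of pumice from where it was at the start of the episode above 0.03 m).
It fails at once if the tape roll is moved by more than 30 mm (distance of tape_roll from where it was at the start of the episode above 0.03 m).
It fails at once if the stone disc is moved by more than 30 mm (distance of stone_disc from where it was at the start of the episode above 0.03 m).
It fails at once if the marker is moved by more than 30 mm (distance of marker from where it was at the start of the episode above 0.03 m).
It also fails if it takes over 45 s, if anything falls off the work surface, if the arm or the gripper's body presses on something with over 40 N, if the wrist force passes 120 N, or if a joint passes its speed limit or range.

ROBOT

A 6-joint arm with a two-finger parallel gripper is mounted at the origin on the work surface; the furniture and walls round the work are solid. World frame = base frame: x ahead of the robot, y to its left, z up, the work surface at z = 0. Lengths are in m, angles in rad, forces in N, time in s.
With the tool pointing down it reaches from about 0.325 to 0.85 m from the base axis. Payload 15.5 kg.
Tool frame: the origin (TCP) lies at the very end of the fingers, on their centre line; the grasp point (between the pads) lies 19 mm behind it; z points along the fingers, y is the line along which they close (so a half turn about z gives the same grasp; the last joint's range is limited). The gripper opens to 91 mm and grips with 3 to 60 N. Pads are 32 mm wide; open, the fingers measure 118 mm over their backs; the gripper's body (76 mm by 178 mm) begins 60 mm behind the grasp point.
Start: joints at [1.028, 0.494, 1.345, -0, 1.302, -0.096], TCP at [0.27, 0.564, 0.214] pointing down, gripper open.
Joint ranges: [-2.91, 2.91], [-0.82, 2.16], [0.22, 2.67], [-1.22, 4.37], [0.12, 2.79], [-3.08, 3.08]. Speed limits (rad/s): [1.89, 1.89, 2.57, 3.01, 3.01, 3.01].

INTERFACE

Orientations are given as a rotation vector (axis times angle).
In Python, from rig import * gives the robot as it stands.
- The arm moves only by the tool send_rows, never from a script. Its argument "deltas" is a list of rows, each an object with "gripper": the opening, from 0 (shut) to 1 (fully open); "xyz": the shift along the tool's x, y, z in mm, a list of three; "turn": the turn, a rotation vector about the tool's x, y, z in degrees, a list of three. In form: [{"gripper": gripper, "xyz": [dx, dy, dz], "turn": [ax, ay, az]}, ...]. A call has 1 to 12 rows; each row shifts and turns the commanded pose from where the row before left it, along the tool's axes as they then stand; what a row does not reach is not made up. A row lasts 1/8 s, in which the tool goes at most 62.5 mm and 10.7 degrees, less where a joint would pass 70% of its speed; a pose out of reach is approached as far as the arm can. A call is refused whole if a number of a shift passes 62.5 or a number of a turn 10.7, either way. A call with a gripper value outside its range is refused whole. The fingers move at their own pace and stop on an object; the grip force is fixed at half the most. Time passes only in rows, so rows that do not move let the fingers close. It gives the time, the measured TCP pose, the force, the opening and the grip force at its end, in the units of the state.
- state(): the state, without advancing time (a new reading comes with each control period).
- get_image(name): name is "side" or "top"; returns a dict with "frame" (384x512x3 uint8, blue, green, red), "camera_matrix" (3x3 intrinsics, pixels), "k1" (the pictures are not rectified: a ray, as slopes to the right and down, at radius r is drawn at 1 + k1 r^2 times it, then the intrinsics apply), "view" (4x4, takes a point from world to camera coordinates). Camera axes: x right, y up, looking along -z (the intrinsics and any distortion apply to the point x, -y, -z); pixel columns grow to the right and rows downward; lengths in m; the calibration is good to about 2 mm. A picture is of the moment at which its call begins. There is no depth.
- sign_off(): hands the job in; it is judged then, once.
Trained networks look in the newest picture that a camera, given by its name, has taken for a name from the list of things; names that differ only in an ending like _2 or _b are one class to them, and where a whole thing is asked for, a point or a joint stands for the part that bears it (a point fixed in the world has none). Each returns a list of dicts, best first, with "conf" (0 to 1); they miss things now and then, are a little off and sometimes report something else, mostly with a low value. They report only what shows in the picture. A call takes as long as a camera call. They do not tell look-alikes from the thing itself.
- boxes_of(camera, query): "at" ([column, row] in pixels, amid what is visible of it).
The state is a dict: "t": time; "joints": joint angles; "qd": joint speeds; "effort": joint torques, N m; "tool_pos": TCP position; "tcp_rot": TCP orientation; "ft_force": force on the tool from outside, world axes, zero at the start; "moment": the same for the moment, N m; "grip_width": finger opening in m; "grip_force": force on a finger pad.
Only numpy, scipy, OpenCV 4.12 (cv2) and the standard library are available. Lean on these libraries where they do the work, as an engineer would, in place of code of your own. Each camera call takes 0.05 s, during which the arm holds its last target. There are 200 camera calls.

## Working session

There is one attempt and no reset: what is moved stays moved. The work goes in short steps, Python scripts to look and compute and a tool call to move; the robot and the scene stay as the last step left them, time stands still between calls to the robot, and variables do not carry over. Pictures are saved under pics/ and viewed, at most 10 in all, crops included, and the job is handed in when it is done.

Besides the shell and the picture viewer there is one more tool, called as name(argument=value, ...), one argument or row to a line, values as JSON. send_rows: Moves the arm, as the interface text tells. Its arguments: {"type":"object","properties":{"deltas":{"type":"array","items":{"type":"object","properties":{"gripper":{"type":"number"},"xyz":{"type":"array","items":{"type":"number"}},"turn":{"type":"array","items":{"type":"number"}}}}}},"required":["deltas"]}

```bash
mkdir -p pics; cat > h.py <<'E'
from rig import *
import numpy as np, cv2
def ray(im,uv):
    K=np.array(im["camera_matrix"]);V=np.array(im["view"]);k=im["k1"]
    d=np.array([(uv[0]-K[0,2])/K[0,0],(uv[1]-K[1,2])/K[1,1]]);s=d.copy()
    for _ in range(30): s=d/(1+k*(s@s))
    R=V[:3,:3];return -R.T@V[:3,3], R.T@np.array([s[0],-s[1],-1])
def onz(im,uv,z):
    c,d=ray(im,uv);return c+d*(z-c[2])/d[2]
def pix(im,p):
    K=np.array(im["camera_matrix"]);V=np.array(im["view"]);q=V[:3,:3]@np.array(p)+V[:3,3]
    s=np.array([q[0],-q[1]])/-q[2];s=s*(1+im["k1"]*(s@s));return np.array([K[0,0]*s[0]+K[0,2],K[1,1]*s[1]+K[1,2]])
def tri(a,ua,b,ub):
    c1,d1=ray(a,ua);c2,d2=ray(b,ub)
    A=np.stack([d1,-d2],1);t=np.linalg.lstsq(A,c2-c1,rcond=None)[0]
    p,q=c1+d1*t[0],c2+d2*t[1];return (p+q)/2,np.linalg.norm(p-q)
E
python3 - <<'E'
from h import *
import pickle
ims={}
for n in("top","side"):
    im=get_image(n);ims[n]=im
    cv2.imwrite(f"pics/{n}0.png",cv2.resize(im["frame"],(800,600),interpolation=cv2.INTER_CUBIC))
    print(n,np.round(ray(im,(256,192)),3).tolist())
    for q in("jig","broad_tile","slim_tile","tile","spacer","sanding_block","pumice","tape_roll","stone_disc","marker"):
        print(q,[(np.round(b["at"],0).tolist(),round(b["conf"],2)) for b in boxes_of(n,q)][:4])
pickle.dump(ims,open("i0.pkl","wb"))
s=state();print(s["t"],s["tool_pos"],s["tcp_rot"])
E
```

```text
top [[0.346, -0.092, 1.154], [0.136, -0.024, -0.991]]
jig [([146.0, 162.0], 0.67)]
broad_tile [([197.0, 170.0], 0.69), ([364.0, 242.0], 0.63)]
slim_tile [([126.0, 161.0], 0.78)]
tile [([161.0, 166.0], 0.73)]
spacer [([341.0, 181.0], 0.68), ([276.0, 178.0], 0.6)]
sanding_block [([348.0, 130.0], 0.58), ([128.0, 160.0], 0.25)]
pumice [([298.0, 130.0], 0.81)]
tape_roll [([277.0, 238.0], 0.65)]
stone_disc [([315.0, 260.0], 0.94)]
marker [([364.0, 241.0], 0.68)]
side [[0.113, -0.896, 0.863], [0.345, 0.662, -0.665]]
jig [([231.0, 178.0], 0.94)]
broad_tile [([248.0, 172.0], 0.72)]
slim_tile [([229.0, 142.0], 0.62)]
tile [([226.0, 144.0], 0.34), ([266.0, 246.0], 0.22)]
spacer [([299.0, 259.0], 0.73), ([266.0, 246.0], 0.63), ([272.0, 216.0], 0.62), ([318.0, 216.0], 0.23)]
sanding_block [([318.0, 218.0], 0.65), ([352.0, 246.0], 0.64)]
pumice [([320.0, 221.0], 0.7)]
tape_roll [([213.0, 233.0], 0.63)]
stone_disc [([220.0, 271.0], 0.94)]
marker [([264.0, 302.0], 0.79)]
1.1 [0.27005944 0.56367572 0.21394541] [6.95928589e-01 3.06349635e+00 1.04038708e-04]
```

View pics/top0.png

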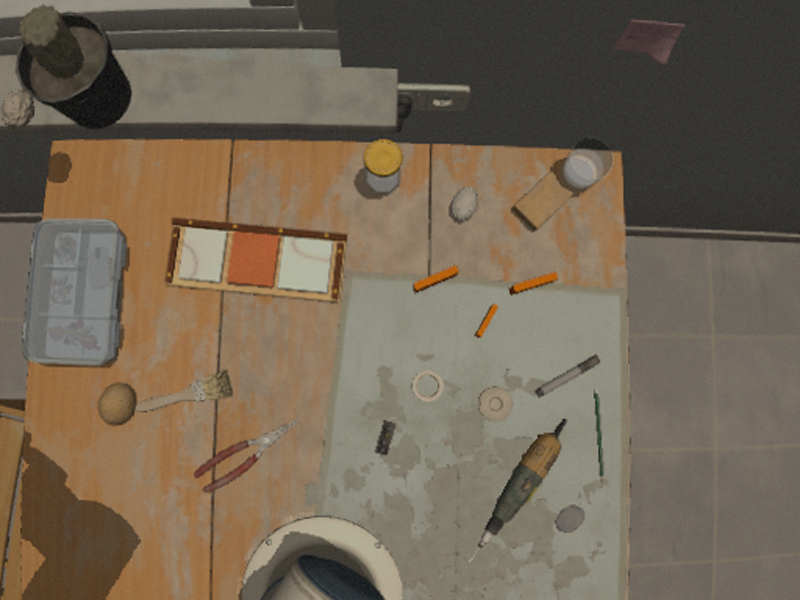

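View pics/side0.png

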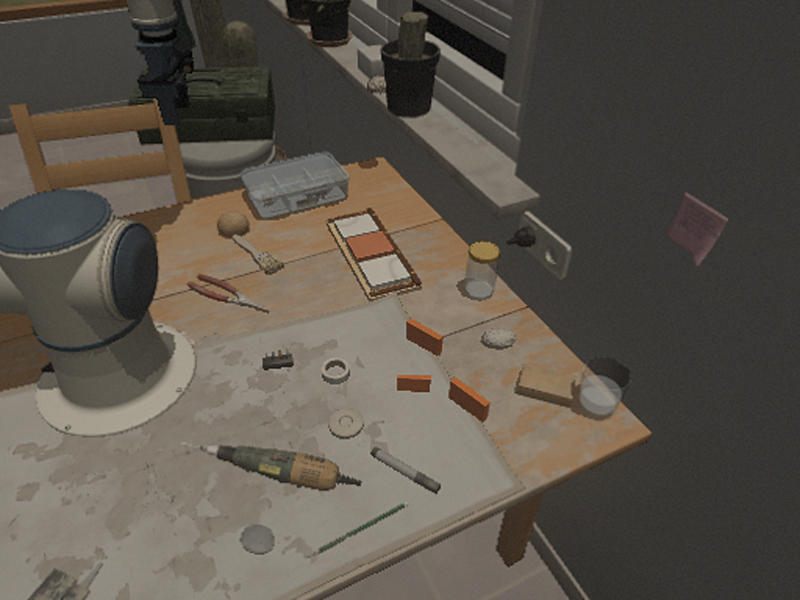

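Candidates for the spacer (orange, top view at 800 px): (436,279), (534,283) and (486,320). The last is shortest, and is also lowest in the side view at (414,383). I'll check it in a close crop and fit box silhouettes in both views.

```bash
cat >> h.py <<'E'
from scipy.optimize import minimize
S=4
def mask(im,p,r,lo,hi):
    f=im["frame"];c=pix(im,p).astype(int);x0,y0=c-r
    cr=cv2.resize(f[y0:y0+2*r,x0:x0+2*r],None,fx=S,fy=S,interpolation=cv2.INTER_CUBIC)
    m=cv2.inRange(cv2.cvtColor(cr,cv2.COLOR_BGR2HSV),lo,hi)
    n,l,st,ce=cv2.connectedComponentsWithStats(m)
    k=min((i for i in range(1,n) if st[i,4]>150),key=lambda i:np.linalg.norm(ce[i]-r*S))
    return ((l==k)*255).astype(np.uint8),(x0,y0),cr
def corners(P,d):
    x,y,z,a=P;c,s=np.cos(a),np.sin(a)
    return [(x+c*u*d[0]-s*v*d[1],y+s*u*d[0]+c*v*d[1],z+w*d[2]) for u in(-.5,.5) for v in(-.5,.5) for w in(0,1)]
def fit(ims,ms,P0,dims,free=None):
    T=[cv2.GaussianBlur(m[0],(0,0),3).astype(float) for m in ms]
    def cost(q):
        e=0;P=np.array(P0)+q[:4]*[.01,.01,.01,.1]
        D=np.array(dims)*(1+ (q[4:7]*.1 if len(q)>4 else 0))
        for im,m,t in zip(ims,ms,T):
            pts=np.array([(pix(im,c)-m[1]+.5)*S-.5 for c in corners(P,D)])
            h=cv2.convexHull(np.round(pts*16).astype(np.int32))
            g=np.zeros_like(m[0]);cv2.fillConvexPoly(g,h,255,cv2.LINE_AA,4)
            e+=((cv2.GaussianBlur(g,(0,0),3)-t)**2).sum()/(t**2).sum()
        return e
    best=None
    n=4 if free is None else 7
    for da in(0,.5,-.5) :
        x0=np.zeros(n);x0[3]=da*4
        r=minimize(cost,x0,method="Powell",options=dict(xtol=1e-3,ftol=1e-5))
        r=minimize(cost,r.x,method="Nelder-Mead",options=dict(maxiter=1500,xatol=1e-3,fatol=1e-6))
        if best is None or r.fun<best.fun: best=r
    q=best.x
    return np.array(P0)+q[:4]*[.01,.01,.01,.1],(np.array(dims)*(1+q[4:7]*.1) if n>4 else dims),best.fun
E
cat > m.py <<'E'
from h import *
import pickle
ims=pickle.load(open("i0.pkl","rb"));L=[ims["top"],ims["side"]]
u=.64
crops=[]
for name,a,b,lo,hi,dims,r in [("sp",(486,320),(414,383),(5,150,100),(18,255,255),(.06,.01,.038),22),("b2",(436,279),(424,337),(5,150,80),(18,255,255),(.08,.014,.05),28),("b3",(534,283),(469,398),(5,150,80),(18,255,255),(.08,.014,.05),28),("tile",(253,259),(371,245),(0,130,60),(12,255,255),(.09,.08,.014),34)]:
    p,g=tri(L[0],np.array(a)*u,L[1],np.array(b)*u)
    ms=[mask(L[0],p,r,lo,hi),mask(L[1],p,r,lo,hi)]
    z=.018 if name=="tile" else 0
    print(name,"tri",np.round(p,3),round(g,4))
    for fr in(None,1):
        P,D,e=fit(L,ms,[p[0],p[1],z,.0 if name=="tile" else 0.5],dims,fr);print(np.round(P,4),np.round(D,4),round(e,4))
    for m in ms:
        c=m[2].copy();cs,_=cv2.findContours(m[0],cv2.RETR_EXTERNAL,cv2.CHAIN_APPROX_NONE);cv2.drawContours(c,cs,-1,(255,0,0),1);crops.append(cv2.resize(c,(200,200)))
cv2.imwrite("pics/crops.png",np.vstack([np.hstack(crops[:4]),np.hstack(crops[4:])]))
E
python3 m.py
```

```text
sp tri [ 0.472 -0.267  0.019] 0.0025
[ 0.4766 -0.2536 -1.6546  1.0618] [0.06  0.01  0.038] 2.0
[ 0.4895 -0.2361 -0.0092  5.7798] [0.0599 0.     0.0098] 1.048
b2 tri [ 0.539 -0.18   0.028] 0.0022
[ 0.8139 -0.1799  0.      0.7   ] [0.08  0.014 0.05 ] 2.0
[ 0.5916 -0.1546 -0.0637  1.3136] [0.     0.007  0.0539] 1.7824
b3 tri [ 0.536 -0.348  0.032] 0.0029
[ 0.5645 -0.3373 -0.7024  0.5   ] [0.08  0.014 0.05 ] 2.0
[ 0.5732 -0.3    -0.0303  0.3316] [0.     0.087  0.0169] 1.1196
tile tri [0.569 0.134 0.027] 0.0067
[ 0.5723  0.1356  0.0186 -0.0578] [0.09  0.08  0.014] 0.1281
[ 0.5728  0.1352  0.0226 -0.0729] [0.0977 0.0772 0.0071] 0.0546
```

View pics/crops.png

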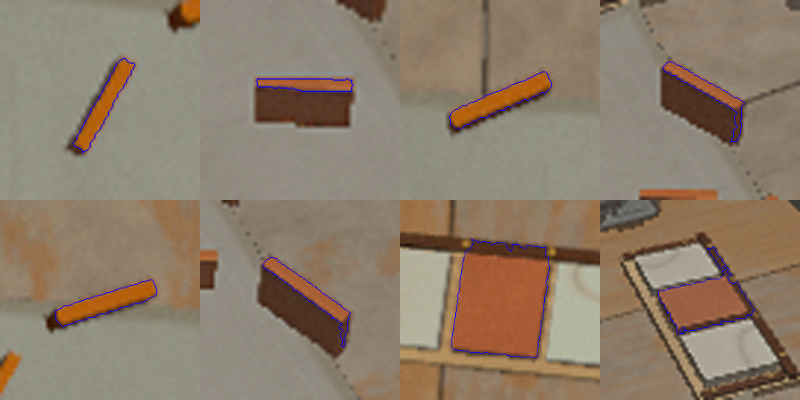

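The blue outlines are the detected masks. The small bar's lit top shows cleanly in both views, and its dark side explains the earlier misfit. I'll fit only the top faces, brightness-gated, and do the same for the marble tops.

```bash
cat > m.py <<'E'
from h import *
import pickle
ims=pickle.load(open("i0.pkl","rb"));L=[ims["top"],ims["side"]]
u=.64
O=((5,150,110),(20,255,255));W=((0,0,125),(180,45,255))
for name,a,b,(lo,hi),dims,r,P0 in [("sp",(486,320),(414,376),O,(.06,.01,0),22,(.038,-.5)),("b2",(436,277),(424,325),O,(.08,.014,0),28,(.05,-1.1)),("b3",(534,282),(469,388),O,(.08,.014,0),28,(.05,-1.2)),
  ("tile",(253,259),(371,245),((3,110,110),(16,255,255)),(.09,.08,0),34,(.032,-.06)),
  ("whiteL",(201,254),(358,225),W,(.09,.08,0),34,(.026,-.06)),("whiteR",(306,264),(386,270),W,(.09,.08,0),34,(.026,-.06))]:
    p,g=tri(L[0],np.array(a)*u,L[1],np.array(b)*u)
    print(name,"tri",np.round(p,3),round(g,4))
    ms=[mask(l,p,r,lo,hi) for l in L]
    for fr in(None,1):
        P,D,e=fit(L,ms,[p[0],p[1],*P0],dims,fr);print("  ",np.round(P,4),np.round(D,4),round(e,4))
E
python3 m.py
```

```text
sp tri [ 0.471 -0.265  0.036] 0.0048
   [ 0.4706 -0.2659  0.0362 -0.5005] [0.06 0.01 0.  ] 0.1093
   [ 0.4708 -0.266   0.0359 -0.5083] [0.0579 0.0082 0.    ] 0.0389
b2 tri [ 0.538 -0.178  0.058] 0.0036
   [ 0.5379 -0.1778  0.0502 -1.1382] [0.08  0.014 0.   ] 0.1117
   [ 0.538  -0.1781  0.0503 -1.1417] [0.0773 0.0117 0.    ] 0.0271
b3 tri [ 0.535 -0.344  0.054] 0.0052
   [ 0.5347 -0.3464  0.051  -1.2489] [0.08  0.014 0.   ] 0.105
   [ 0.5347 -0.3467  0.0511 -1.2489] [0.0772 0.012  0.    ] 0.0316
tile tri [0.569 0.134 0.027] 0.0067
   [ 0.5672  0.1346  0.0315 -0.0856] [0.09 0.08 0.  ] 0.0332
   [ 0.567   0.1348  0.0315 -0.0857] [0.0894 0.0821 0.    ] 0.0275
whiteL tri [0.577 0.227 0.021] 0.0071
   [ 0.5735  0.2241  0.0253 -0.0804] [0.09 0.08 0.  ] 0.2057
   [ 0.5734  0.2241  0.0255 -0.0823] [0.0871 0.0707 0.    ] 0.075
whiteR tri [0.563 0.043 0.022] 0.0065
   [ 0.5601  0.0451  0.0251 -0.0638] [0.09 0.08 0.  ] 0.0402
   [ 0.5603  0.0452  0.025  -0.0729] [0.088  0.0832 0.    ] 0.0221
```

Spacer top is at (0.471, -0.266), z≈0.037, yaw -0.505. It is about 60×10 mm against about 80×14 mm for the look-alikes, so the choice holds. The slim tile is at +y, and the jig origin is (0.567, 0.135) with yaw -0.077. Moving above the spacer now.

send_rows(
  deltas=[
    {"gripper":0.5,"xyz":[-31.7,-38.9,0],"turn":[0,0,0]},
    {"gripper":0.5,"xyz":[-31.7,-38.9,0],"turn":[0,0,0]},
    {"gripper":0.5,"xyz":[-31.7,-38.9,0],"turn":[0,0,0]},
    {"gripper":0.5,"xyz":[-31.7,-38.9,0],"turn":[0,0,0]},
    {"gripper":0.5,"xyz":[-31.7,-38.9,0],"turn":[0,0,0]},
    {"gripper":0.5,"xyz":[-31.7,-38.9,0],"turn":[0,0,0]},
    {"gripper":0.5,"xyz":[-31.7,-38.9,0],"turn":[0,0,0]},
    {"gripper":0.5,"xyz":[-31.7,-38.9,0],"turn":[0,0,0]},
    {"gripper":0.5,"xyz":[-31.7,-38.9,0],"turn":[0,0,0]},
    {"gripper":0.5,"xyz":[-31.7,-38.9,0],"turn":[0,0,0]},
    {"gripper":0.5,"xyz":[-31.7,-38.9,0],"turn":[0,0,0]},
    {"gripper":0.5,"xyz":[-31.7,-38.9,0],"turn":[0,0,0]},
  ],
)

```text
t: 2.6
tool_pos: [0.4117, -0.0234, 0.2142]
tcp_rot: [0.696, 3.063, 0.0]
ft_force: [0.8, 0.2, 0.6]
grip_width: 0.0453
grip_force: 0.0
```

send_rows(
  deltas=[
    {"gripper":0.5,"xyz":[-31.7,-38.9,0],"turn":[0,0,0]},
    {"gripper":0.5,"xyz":[-31.7,-38.9,0],"turn":[0,0,0]},
    {"gripper":0.5,"xyz":[-31.7,-38.9,0],"turn":[0,0,0]},
    {"gripper":0.5,"xyz":[-31.7,-38.9,0],"turn":[0,0,0]},
    {"gripper":0.5,"xyz":[-31.7,-38.9,0],"turn":[0,0,0]},
    {"gripper":0.5,"xyz":[0,0,30],"turn":[0,0,3.3]},
    {"gripper":0.5,"xyz":[0,0,30],"turn":[0,0,0]},
    {"gripper":0.5,"xyz":[0,0,30],"turn":[0,0,0]},
    {"gripper":0.5,"xyz":[0,0,0],"turn":[0,0,0]},
  ],
)

```text
t: 3.72
tool_pos: [0.4693, -0.2649, 0.1225]
tcp_rot: [-0.783, -3.039, -0.002]
ft_force: [0.0, 0.7, 0.6]
grip_width: 0.0455
grip_force: 0.0
```

```bash
cat > go.py <<'E'
import sys
from h import *
from scipy.spatial.transform import Rotation as Ro
s=state();R=Ro.from_rotvec(s["tcp_rot"]);M=R.as_matrix();p=np.array(s["tool_pos"])
print("t",round(s["t"],2),"p",np.round(p,4),"ytilt",np.degrees(np.arctan2(M[0,1],M[1,1])).round(2),"zax",M[:,2].round(4),"F",np.round(s["ft_force"],1),"w",round(s["grip_width"],4),s["grip_force"])
if len(sys.argv)>3:
    print("tool shift mm",np.round(M.T@(np.array([float(a) for a in sys.argv[1:4]])-p)*1000,1))
E
python3 go.py .4707 -.266 .026
```

```text
t 3.73 p [ 0.4693 -0.2649  0.1225] ytilt 28.9 zax [-0.003   0.0021 -1.    ] F [0.  0.7 0.6] w 0.0455 0.0
tool shift mm [-2.1 -0.3 96.5]
```

send_rows(
  deltas=[
    {"gripper":0.5,"xyz":[-1.5,0,32],"turn":[0,0,0]},
    {"gripper":0.5,"xyz":[0,0,32],"turn":[0,0,0]},
    {"gripper":0.5,"xyz":[0,0,20],"turn":[0,0,0]},
    {"gripper":0.5,"xyz":[0,0,11.5],"turn":[0,0,0]},
    {"gripper":0.5,"xyz":[0,0,0],"turn":[0,0,0]},
    {"gripper":0,"xyz":[0,0,0],"turn":[0,0,0]},
    {"gripper":0,"xyz":[0,0,0],"turn":[0,0,0]},
    {"gripper":0,"xyz":[0,0,0],"turn":[0,0,0]},
    {"gripper":0,"xyz":[0,0,0],"turn":[0,0,0]},
    {"gripper":0,"xyz":[0,0,0],"turn":[0,0,0]},
  ],
)

```text
t: 4.97
tool_pos: [0.4717, -0.2664, 0.0286]
tcp_rot: [0.784, 3.042, -0.0]
ft_force: [0.1, 0.5, 3.5]
grip_width: 0.0098
grip_force: 29.8
```

```bash
python3 go.py .5706 .1811 .12; python3 - <<'E'
from h import *
out=[]
for n in("top","side"):
    im=get_image(n);p=pix(im,(.471,-.266,.03)).astype(int)
    c=im["frame"][p[1]-50:p[1]+50,p[0]-50:p[0]+50];out.append(cv2.resize(c,(400,400),interpolation=cv2.INTER_CUBIC))
cv2.imwrite("pics/g1.png",np.hstack(out))
E
```

```text
t 4.97 p [ 0.4717 -0.2664  0.0286] ytilt 28.9 zax [ 3.e-04 -2.e-04 -1.e+00] F [0.1 0.5 3.5] w 0.0098 29.800801277160645
tool shift mm [129.7 439.5 -91.5]
```

View pics/g1.png

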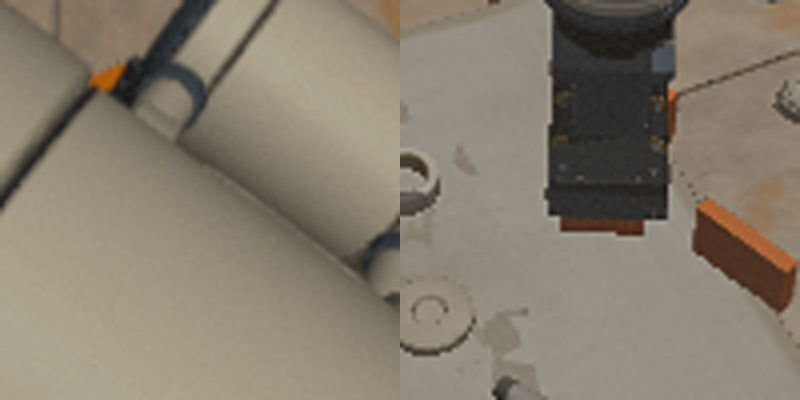

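The grip width of 9.8 mm and the side view both confirm the small bar is held at its top. Next I lift, turn and carry it over the joint.

send_rows(
  deltas=[
    {"gripper":0,"xyz":[0,0,-20],"turn":[0,0,0]},
    {"gripper":0,"xyz":[0,0,-40],"turn":[0,0,0]},
    {"gripper":0,"xyz":[0,0,-30],"turn":[0,0,-8.2]},
    {"gripper":0,"xyz":[0,0,0],"turn":[0,0,-8.2]},
    {"gripper":0,"xyz":[0,0,0],"turn":[0,0,-8.1]},
    {"gripper":0,"xyz":[-6.4,45.4,0],"turn":[0,0,0]},
    {"gripper":0,"xyz":[-6.4,45.4,0],"turn":[0,0,0]},
    {"gripper":0,"xyz":[-6.4,45.4,0],"turn":[0,0,0]},
    {"gripper":0,"xyz":[-6.4,45.4,0],"turn":[0,0,0]},
    {"gripper":0,"xyz":[-6.4,45.4,0],"turn":[0,0,0]},
    {"gripper":0,"xyz":[-6.4,45.4,0],"turn":[0,0,0]},
    {"gripper":0,"xyz":[-6.4,45.4,0],"turn":[0,0,0]},
  ],
)

```text
t: 6.58
tool_pos: [0.5407, 0.0486, 0.1183]
tcp_rot: [-0.121, -3.139, 0.0]
ft_force: [0.8, -0.7, 0.2]
grip_width: 0.0095
grip_force: 29.8
```

send_rows(
  deltas=[
    {"gripper":0,"xyz":[-6.4,45.4,0],"turn":[0,0,0]},
    {"gripper":0,"xyz":[-6.4,45.4,0],"turn":[0,0,0]},
    {"gripper":0,"xyz":[-6.4,40,0],"turn":[0,0,0]},
    {"gripper":0,"xyz":[0,0,0],"turn":[0,0,0]},
    {"gripper":0,"xyz":[0,0,0],"turn":[0,0,0]},
  ],
)

```text
t: 7.2
tool_pos: [0.5694, 0.1758, 0.1181]
tcp_rot: [-0.12, -3.139, 0.001]
ft_force: [-0.1, -0.5, -0.8]
grip_width: 0.0097
grip_force: 29.8
```

```bash
python3 go.py .5706 .1811 .075; python3 - <<'E'
from h import *
out=[]
for n in("top","side"):
    im=get_image(n);p=pix(im,(.567,.16,.07)).astype(int)
    c=im["frame"][p[1]-50:p[1]+50,p[0]-50:p[0]+50];out.append(cv2.resize(c,(400,400),interpolation=cv2.INTER_CUBIC))
cv2.imwrite("pics/g2.png",np.hstack(out))
E
```

```text
t 7.2 p [0.5694 0.1758 0.1181] ytilt 4.37 zax [-8.e-04 -4.e-04 -1.e+00] F [-0.1 -0.5 -0.8] w 0.0097 29.777138829231262
tool shift mm [-0.8  5.4 43.1]
```

View pics/g2.png

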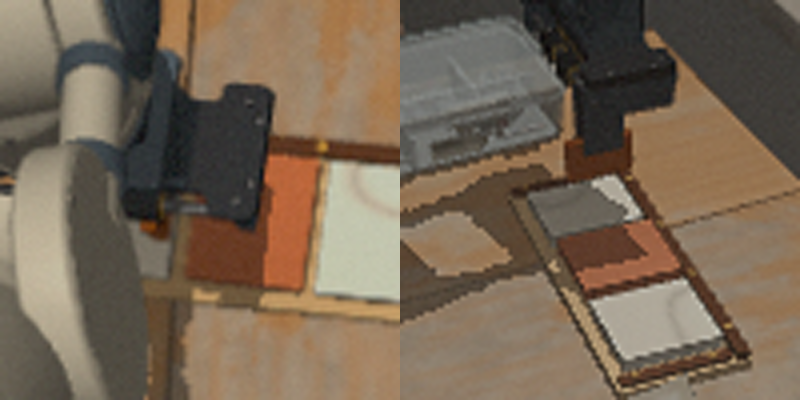

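send_rows(
  deltas=[
    {"gripper":0,"xyz":[-0.8,5.4,0],"turn":[0,0,0]},
    {"gripper":0,"xyz":[0,0,23],"turn":[0,0,0]},
    {"gripper":0,"xyz":[0,0,23],"turn":[0,0,0]},
    {"gripper":0,"xyz":[0,0,0],"turn":[0,0,0]},
    {"gripper":0,"xyz":[0,0,0],"turn":[0,0,0]},
  ],
)

```text
t: 7.92
tool_pos: [0.5715, 0.1814, 0.0732]
tcp_rot: [0.121, 3.139, 0.0]
ft_force: [-0.9, -0.4, -0.4]
grip_width: 0.0099
grip_force: 29.8
```

```bash
python3 go.py .5706 .1811 .075; python3 - <<'E'
from h import *
im=get_image("side");p=pix(im,(.567,.16,.05)).astype(int);S=12
o=p-(25,25)
c=cv2.resize(im["frame"][o[1]:o[1]+50,o[0]:o[0]+65],None,fx=S,fy=S,interpolation=cv2.INTER_CUBIC)
Y=-.077;J=np.array([.567,.1347]);ex=np.array([np.cos(Y),np.sin(Y)]);ey=np.array([-np.sin(Y),np.cos(Y)])
def ln(a,b,col):
    q=[tuple(np.int32((pix(im,(*(J+ex*v[0]+ey*v[1]),v[2]))-o+.5)*S)) for v in(a,b)];cv2.line(c,tuple(map(int,q[0])),tuple(map(int,q[1])),col,1)
ln((-.045,.04,.032),(.045,.04,.032),(255,0,0));ln((-.045,.053,.026),(.045,.053,.026),(255,0,0))
t=np.array(state()["tool_pos"]);r=t[:2]-J;u,v=r@ex,r@ey;zb=t[2]-.0286
print(u,v,zb)
for s in(-.03,.03): ln((u+s,v-.005,zb+.006),(u+s,v-.005,zb+.038),(0,255,0))
ln((u-.03,v-.0035,zb),(u+.03,v-.0035,zb),(0,255,0))
cv2.imwrite("pics/g3.png",c)
E
```

```text
t 7.92 p [0.5715 0.1814 0.0732] ytilt 4.42 zax [ 7.e-04  2.e-04 -1.e+00] F [-0.9 -0.4 -0.4] w 0.0099 29.777182638645172
tool shift mm [ 0.9 -0.3 -1.8]
0.0010719814803004635 0.04693879884493033 0.04480481778860654
```

View pics/g3.png

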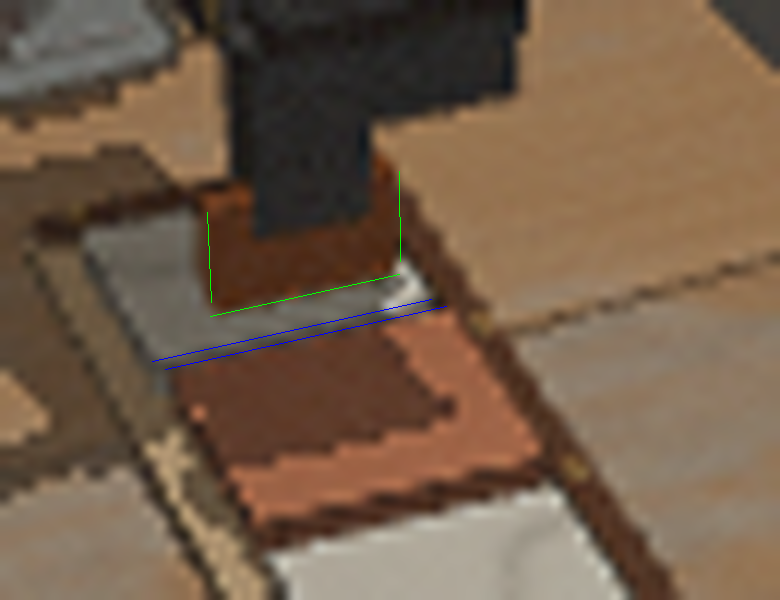

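In the side crop the blue joint edges match the scene. The spacer sits about 1 px above its predicted green outline, so I'll check the top view before inserting.

```bash
cat > ov.py <<'E'
from h import *
import sys
Y=-.077;J=np.array([.567,.1347]);ex=np.array([np.cos(Y),np.sin(Y)]);ey=np.array([-np.sin(Y),np.cos(Y)])
def over(n,name,S=12,size=(60,45),z=.05,model=True):
    im=get_image(n);p=pix(im,(.555,.17,z)).astype(int);o=p-np.array(size)//2
    c=cv2.resize(im["frame"][o[1]:o[1]+size[1],o[0]:o[0]+size[0]],None,fx=S,fy=S,interpolation=cv2.INTER_CUBIC)
    def ln(a,b,col):
        q=[tuple(map(int,(pix(im,(*(J+ex*v[0]+ey*v[1]),v[2]))-o+.5)*S-.5)) for v in(a,b)];cv2.line(c,*q,col,1)
    ln((-.045,.04,.032),(.045,.04,.032),(255,0,0));ln((-.045,.053,.026),(.045,.053,.026),(255,0,0))
    if model:
        t=np.array(state()["tool_pos"]);r=t[:2]-J;u,v=r@ex-.001,r@ey;zb=t[2]-.0286
        for s in(-.005,.005): ln((u-.03,v+s,zb+.038),(u+.03,v+s,zb+.038),(0,255,0))
        for s in(-.03,.03): ln((u+s,v-.005,zb+.038),(u+s,v+.005,zb+.038),(0,255,0));ln((u+s,v-.005,zb+.038),(u+s,v-.005,zb+.006),(0,255,0))
        ln((u-.03,v-.0035,zb),(u+.03,v-.0035,zb),(0,255,0))
    cv2.imwrite(name,c)
if __name__=="__main__": over(sys.argv[1],sys.argv[2])
E
python3 ov.py top pics/g4.png
```

```text
(no output)
```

View pics/g4.png

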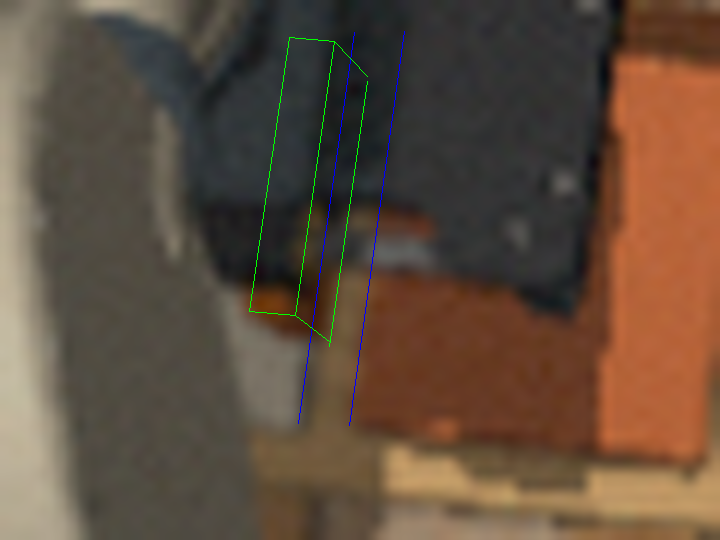

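send_rows(
  deltas=[
    {"gripper":0,"xyz":[0,-1.2,0],"turn":[0,0,0]},
    {"gripper":0,"xyz":[0,0,8],"turn":[0,0,0]},
    {"gripper":0,"xyz":[0,0,6],"turn":[0,0,0]},
    {"gripper":0,"xyz":[0,0,4],"turn":[0,0,0]},
    {"gripper":0,"xyz":[0,0,0],"turn":[0,0,0]},
  ],
)

```text
t: 8.65
tool_pos: [0.5707, 0.1802, 0.0539]
tcp_rot: [-0.12, -3.138, 0.0]
ft_force: [0.5, -0.7, -0.5]
grip_width: 0.0098
grip_force: 29.8
```

send_rows(
  deltas=[
    {"gripper":0,"xyz":[0,0,4],"turn":[0,0,0]},
    {"gripper":0,"xyz":[0,0,0],"turn":[0,0,0]},
  ],
)

```text
t: 8.9
tool_pos: [0.5708, 0.1802, 0.0502]
tcp_rot: [-0.12, -3.139, 0.0]
ft_force: [-0.7, -0.1, -1.6]
grip_width: 0.0099
grip_force: 29.8
```

```bash
python3 go.py .5706 .1811 .0406
```

```text
t 8.9 p [0.5708 0.1802 0.0502] ytilt 4.4 zax [-3.e-04 -1.e-04 -1.e+00] F [-0.7 -0.1 -1.6] w 0.0099 29.777239859104156
tool shift mm [0.3 0.9 9.6]
```

Below the tile tops with no contact force, so it is in the joint. I'll go on down.

send_rows(
  deltas=[
    {"gripper":0,"xyz":[0,0,4],"turn":[0,0,0]},
    {"gripper":0,"xyz":[0,0,3],"turn":[0,0,0]},
    {"gripper":0,"xyz":[0,0,0],"turn":[0,0,0]},
  ],
)

```text
t: 9.28
tool_pos: [0.5708, 0.1801, 0.0431]
tcp_rot: [-0.121, -3.139, 0.0]
ft_force: [0.6, 0.2, -0.5]
grip_width: 0.0093
grip_force: 29.8
```

send_rows(
  deltas=[
    {"gripper":0,"xyz":[0,0,2],"turn":[0,0,0]},
    {"gripper":0,"xyz":[0,0,0],"turn":[0,0,0]},
  ],
)

```text
t: 9.52
tool_pos: [0.5709, 0.1802, 0.0413]
tcp_rot: [-0.121, -3.139, 0.0]
ft_force: [-0.9, -0.9, -0.8]
grip_width: 0.01
grip_force: 29.8
```

send_rows(
  deltas=[
    {"gripper":0,"xyz":[0,0,1.5],"turn":[0,0,0]},
    {"gripper":0,"xyz":[0,0,0],"turn":[0,0,0]},
  ],
)

```text
t: 9.78
tool_pos: [0.5712, 0.1802, 0.0405]
tcp_rot: [0.12, 3.139, 0.0]
ft_force: [-2.2, -1.4, 10.9]
grip_width: 0.0098
grip_force: 29.9
```

send_rows(
  deltas=[
    {"gripper":0,"xyz":[0,0,1],"turn":[0,0,0]},
    {"gripper":0,"xyz":[0,0,0],"turn":[0,0,0]},
  ],
)

```text
t: 10.02
tool_pos: [0.5712, 0.1801, 0.0404]
tcp_rot: [0.12, 3.138, -0.0]
ft_force: [-7.6, -3.7, 25.5]
grip_width: 0.0098
grip_force: 30.1
```

Contact came at z=0.0405, as predicted for standing on the board. I'll ease off, release and rise.

send_rows(
  deltas=[
    {"gripper":0,"xyz":[0,0,-1.6],"turn":[0,0,0]},
    {"gripper":0.3,"xyz":[0,0,0],"turn":[0,0,0]},
    {"gripper":0.3,"xyz":[0,0,0],"turn":[0,0,0]},
    {"gripper":0.3,"xyz":[0,0,0],"turn":[0,0,0]},
    {"gripper":0.3,"xyz":[0,0,-10],"turn":[0,0,0]},
    {"gripper":0.3,"xyz":[0,0,-30],"turn":[0,0,0]},
    {"gripper":0.3,"xyz":[0,0,-40],"turn":[0,0,0]},
    {"gripper":0.3,"xyz":[0,0,0],"turn":[0,0,0]},
  ],
)

```text
t: 11.02
tool_pos: [0.5728, 0.1806, 0.1239]
tcp_rot: [0.12, 3.134, 0.002]
ft_force: [0.2, 0.1, -0.2]
grip_width: 0.0274
grip_force: 0.0
```

```bash
python3 go.py .567 .1347 .1; python3 - <<'E'
from ov import *
over("side","pics/g5.png")
E
```

```text
t 11.03 p [0.5728 0.1806 0.1239] ytilt 4.4 zax [ 0.0054  0.0011 -1.    ] F [ 0.2  0.1 -0.2] w 0.0274 0.0
tool shift mm [  2.4 -46.3  23.8]
```

View pics/g5.png

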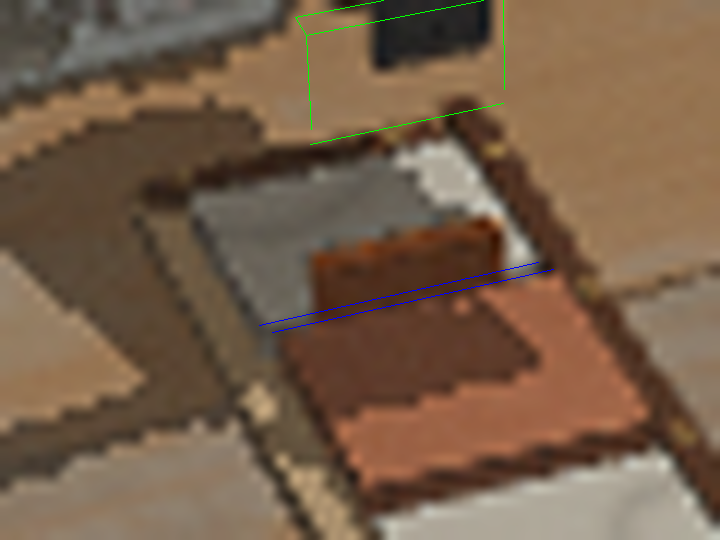

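The spacer stands upright in the wide joint at (408,265), midway along the tile, with the tile still proud. Next I shut the fingers and move over the tile's centre.

send_rows(
  deltas=[
    {"gripper":0,"xyz":[2,-23,0],"turn":[0,0,0]},
    {"gripper":0,"xyz":[0,-23,0],"turn":[0,0,0]},
    {"gripper":0,"xyz":[0,0,30],"turn":[0,0,0]},
    {"gripper":0,"xyz":[0,0,30],"turn":[0,0,0]},
    {"gripper":0,"xyz":[0,0,20],"turn":[0,0,0]},
    {"gripper":0,"xyz":[0,0,0],"turn":[0,0,0]},
    {"gripper":0,"xyz":[0,0,0],"turn":[0,0,0]},
  ],
)

```text
t: 11.95
tool_pos: [0.5654, 0.134, 0.0408]
tcp_rot: [-0.121, -3.139, 0.0]
ft_force: [0.4, 1.1, 1.2]
grip_width: 0.0007
grip_force: 0.0
```

```bash
python3 go.py .567 .1347 .026
```

```text
t 11.95 p [0.5654 0.134  0.0408] ytilt 4.42 zax [-2.e-04 -1.e-04 -1.e+00] F [0.4 1.1 1.2] w 0.0007 0.0
tool shift mm [-1.5  0.8 14.8]
```

send_rows(
  deltas=[
    {"gripper":0,"xyz":[-1.5,0.8,4],"turn":[0,0,0]},
    {"gripper":0,"xyz":[0,0,4],"turn":[0,0,0]},
    {"gripper":0,"xyz":[0,0,2],"turn":[0,0,0]},
    {"gripper":0,"xyz":[0,0,0],"turn":[0,0,0]},
  ],
)

```text
t: 12.45
tool_pos: [0.5673, 0.1352, 0.0307]
tcp_rot: [0.12, 3.139, 0.0]
ft_force: [0.8, -0.3, 4.7]
grip_width: 0.0008
grip_force: 2.2
```

send_rows(
  deltas=[
    {"gripper":0,"xyz":[0,0,2],"turn":[0,0,0]},
    {"gripper":0,"xyz":[0,0,2],"turn":[0,0,0]},
    {"gripper":0,"xyz":[0,0,0],"turn":[0,0,0]},
  ],
)

```text
t: 12.82
tool_pos: [0.5673, 0.1352, 0.0268]
tcp_rot: [0.12, 3.139, 0.0]
ft_force: [0.1, -0.4, 6.3]
grip_width: 0.0006
grip_force: 3.4
```

send_rows(
  deltas=[
    {"gripper":0,"xyz":[0,0,1],"turn":[0,0,0]},
    {"gripper":0,"xyz":[0,0,0],"turn":[0,0,0]},
  ],
)

```text
t: 13.08
tool_pos: [0.5673, 0.1352, 0.0263]
tcp_rot: [0.12, 3.138, 0.0]
ft_force: [-1.6, -1.1, 13.5]
grip_width: 0.0005
grip_force: 7.0
```

send_rows(
  deltas=[
    {"gripper":0,"xyz":[0,0,0.4],"turn":[0,0,0]},
    {"gripper":0,"xyz":[0,0,0],"turn":[0,0,0]},
    {"gripper":0,"xyz":[0,0,0],"turn":[0,0,0]},
  ],
)

```text
t: 13.45
tool_pos: [0.5674, 0.1352, 0.0262]
tcp_rot: [0.12, 3.138, 0.0]
ft_force: [-3.5, -1.5, 22.1]
grip_width: 0.0004
grip_force: 10.8
```

```bash
python3 go.py; python3 - <<'E'
from ov import *
over("side","pics/g6.png",model=False)
E
```

```text
t 13.45 p [0.5674 0.1352 0.0262] ytilt 4.39 zax [ 1.2e-03  1.0e-04 -1.0e+00] F [-3.5 -1.5 22.1] w 0.0004 10.75350878352765
```

View pics/g6.png

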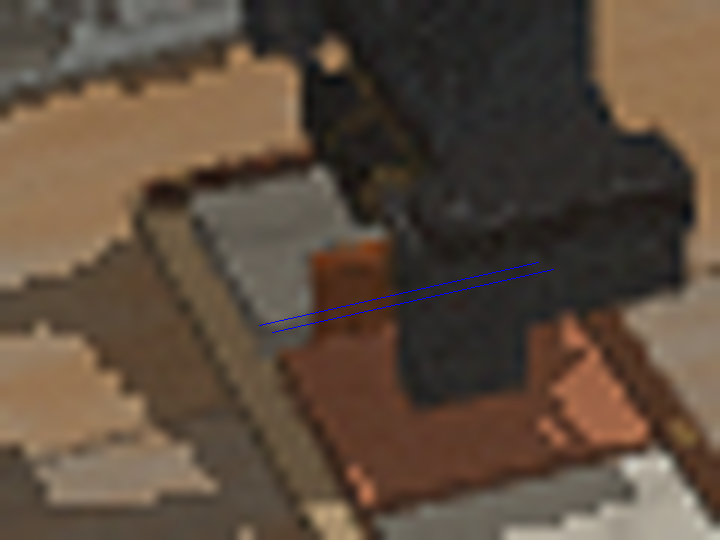

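The tile is flush under the shut fingers at (460,390), and the spacer still stands untouched at (340,290). Handing in.

```bash
python3 -c "
from rig import *
print(sign_off())"
```

```text
the job is handed in; nothing more can be done
None
```

I handed the job in at about 13.5 s: the orange spacer stands in the wide joint by the slim tile, and the fingers hold the red-brown tile flush with about 22 N; the hand-in returned no verdict.

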